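Fetch the bench block from behind the supplies

ROBOT

A 6-joint arm with a two-finger parallel gripper is mounted at the origin on the work surface. World frame = base frame: x ahead of the robot, y to its left, z up, the work surface at z = 0. Lengths are in m, angles in rad, forces in N, time in s.
With the tool pointing down it reaches from about 0.35 to 0.875 m from the base axis. Payload 4.2 kg.
Tool frame: the origin (TCP) lies at the very end of the fingers, on their centre line; the grasp point (between the pads) lies 19 mm behind it; z points along the fingers, y is the line along which they close (so a half turn about z gives the same grasp; the last joint's range is limited). The gripper opens to 87 mm and grips with 3 to 60 N. Pads are 19 mm wide; open, the fingers measure 117 mm over their backs; the gripper's body (75 mm by 190 mm) begins 51 mm behind the grasp point.
Start: joints at [1.457, 0.385, 0.008, 0, -1.194, -0.259], TCP at [0.228, 0.582, 0.223] pointing down, gripper open.
Joint ranges: [-3.14, 3.14], [-1.21, 2.06], [-1.07, 1.41], [-3.16, 2.05], [-2.99, -0.16], [-3.1, 3.1]. Speed limits (rad/s): [2.79, 2.79, 3.14, 3.14, 3.14, 3.14].

INTERFACE

Orientations are given as a rotation vector (axis times angle).
In Python, from rig import manip gives the robot as it stands.
- The arm moves only by the shell command python3 -m handwheel 'ROWS' [OPENING] [FORCE]. ROWS is a JSON list of rows, 1 to 12 of them, each of 6 numbers: dx, dy, dz in m, then a rotation vector rx, ry, rz in rad; each row shifts and turns the commanded pose from where the row before left it, along the tool's axes as they then stand; what a row does not reach is not made up. A row lasts 1/12 s, in which the tool goes at most 0.0417 m and 0.125 rad, less where a joint would pass 70% of its speed; a pose out of reach is approached as far as the arm can. OPENING is the finger opening in m, set as the command begins (- or left out keeps the last). The fingers move at their own pace and stop on an object; FORCE is the grip in N (left out, the last holds). Time passes only in rows, so rows that do not move let the fingers close. It prints the time, the measured TCP pose, the force, the opening and the grip force at its end.
- manip.observe(): the state, without advancing time (a new reading comes with each control period).
- manip.camera(name): name is "scene" or "top" or "wrist"; returns (picture, depth): 420x560x3 uint8, red, green, blue; 420x560 float32, m along the optical axis (not along the pixel's ray), 0 where there is no reading.
- manip.get_calibration(name): a dict with "intrinsics" (3x3 intrinsics, pixels), "camera_from_world" (4x4, takes a point from world to camera coordinates). Camera axes: x right, y down, z forward; pixel columns grow to the right and rows downward; lengths in m; the calibration is good to about 2 mm. The wrist camera is an equidistant fisheye: a pixel r from the principal point sees the ray r / f radians off the axis. A picture is of the moment at which its call begins: read the wrist's pose just before it. get_calibration takes no time and is no camera call; for the wrist camera it gives the pose at the moment of the call.
- manip.hand_in(): hands the job in; it is judged then, once.
Trained networks look in the newest picture that a camera, given by its name, has taken for a name from the list of things; names that differ only in an ending like _2 or _b are one class to them, and where a whole thing is asked for, a point or a joint stands for the part that bears it (a point fixed in the world has none). Each returns a list of dicts, best first, with "conf" (0 to 1); they miss things now and then, are a little off and sometimes report something else, mostly with a low value. They report only what shows in the picture. A call takes as long as a camera call.
- manip.silhouettes(camera, thing): "region" (420x560 bool, what is visible of it) and "xy" ([column, row] in pixels, amid what is visible of it).
The state is a dict: "time": time; "joints": joint angles; "joint_vel": joint speeds; "joint_efforts": joint torques, N m; "position": TCP position; "eef_rot": TCP orientation; "contact_force": force on the tool from outside, world axes, zero at the start; "moment": the same for the moment, N m; "opening": finger opening in m; "gripper_force": force on a finger pad.
Only numpy, scipy, OpenCV 4.12 (cv2) and the standard library are available. Lean on these libraries where they do the work, as an engineer would, in place of code of your own. Each camera call takes 0.05 s, during which the arm holds its last target. There are 200 camera calls.

TASK

The little steel bench block is boxed in behind the glue jar, the square tin and the bottle in the plywood organiser: without shifting it, first clear all three onto the cork mat and stand them there, then set the block in the middle of the black rubber pad on the marble slab, and only then put the jar, the tin and the bottle back, each in the very stall and spot where it stood at the start. Keep the jar, tin and bottle upright throughout, and leave the tool block, the mallet and the phone alone.

Things in the scene. Friction and masses are not known exactly. Their poses are not given: they have to be found in the camera images.
- jar: glue jar: amber glass cylinder 56 mm in diameter, straight-sided from the foot to 66 mm, with a 54 mm grey metal lid on top from 70 to 85 mm (85 mm tall in all), about 0.22 kg. Loose. Origin: centre of its underside; z up its axis. Stands in one of the three stalls, drawn at random, and must return there
- tin: square metal tin with a white paper band: 52 x 52 mm, flat-sided, with a slightly wider dark lid (53.5 mm square) from 78 to 90 mm (90 mm tall in all), about 0.20 kg. Loose. Origin: centre of its underside; x and y run square to its side faces, z up. Stands in one of the three stalls, nearly square to the organiser, and must return there (may be turned)
- bottle: white plastic bottle: round body 46 mm in diameter up to 56 mm, sloping shoulder up to 70 mm, black round cap 28 mm in diameter from 74 to 100 mm (100 mm tall in all), about 0.12 kg. Loose. Origin: centre of its underside; z up its axis. Stands in one of the three stalls and must return there. It can be lifted by its cap, which is fast on the bottle
- bench_block: bench block: plain steel disc 44 mm in diameter and 24 mm high, with a small dark spot on top, about 0.28 kg. Loose. Origin: centre of its underside; z up. It lies on the organiser's floor between the middle stall and the back wall, a few mm behind the things, so that a gripper has no room beside it until they are gone
- organiser: fixed plywood organiser, 160 (x) x 272 (y) mm. Origin: centre of its underside; open front to its -x (the robot). Floor top z = 8 mm. Back wall (inner face x = 74 mm) and side walls (inner y = +-130 mm) 6 mm thick, tops at z = 38. Slats at y = +-44 mm, 5 mm thick, tops at z = 18, x from -78 to -12, part three stalls centred at x = -30, y = -88, 0, 88 mm
- side_mat: cork mat, fixed, the side area for the cleared things: 280 mm along its x, 140 mm along its y, 4 mm thick. Origin: centre of its underside (top at z = 4 mm). To the left or to the right of the organiser, swapped with the slab at random; its x runs roughly away from the robot
- slab: white marble punching slab, fixed: 150 x 150 mm, 20 mm thick, with a black rubber pad 70 x 70 mm and 4 mm thick fixed on its middle (pad top at z = 24 mm above the origin). Origin: centre of its underside, right below the pad's centre. On the other side of the organiser from the mat
- tool_block: bystander, to be left alone: dark wooden block 70 x 130 x 45 mm with seven upright punches in it (up to 119 mm tall in all), loose, beyond the organiser. Origin: centre of its underside
- mallet: bystander, to be left alone: wooden mallet lying down, head 44 mm in diameter and 85 mm long along its x, handle 20 mm thick reaching 180 mm along its -y, loose, beyond the organiser. Origin: under the middle of the head
- phone: bystander, to be left alone: black phone 72 x 148 x 9 mm lying flat between the robot and the organiser, loose. Origin: centre of its underside

How it is judged:
By the outcome, as a careful person would: the job done as asked, in the order asked, and still so for the second after the job is handed in, with the robot touching nothing.
It also fails if it takes over 144 s, if anything falls off the work surface, if the arm or the gripper's body presses on something with over 40 N, if the wrist force passes 120 N, or if a joint passes its speed limit or range.

## Working session

There is one attempt and no reset: what is moved stays moved. The work goes in short steps, Python scripts to look and compute and a shell command to move; the robot and the scene stay as the last step left them, time stands still between calls to the robot, and variables do not carry over. Pictures are saved under pics/ and viewed, at most 14 in all, crops included, and the job is handed in when it is done.

```bash
mkdir -p pics; ls; cat > h.py <<'E'
import numpy as np, cv2
from rig import manip
from scipy.spatial.transform import Rotation as R
def world(cam):
    img,d=manip.camera(cam); c=manip.get_calibration(cam)
    K=np.array(c["intrinsics"]);T=np.linalg.inv(np.array(c["camera_from_world"]))
    v,u=np.mgrid[0:420,0:560]
    P=np.stack([(u-K[0,2])/K[0,0]*d,(v-K[1,2])/K[1,1]*d,d],-1)
    W=P@T[:3,:3].T+T[:3,3]; W[d==0]=np.nan
    return img,W
def save(img,n): cv2.imwrite('pics/'+n+'.png',img[...,::-1])
def st():
    s=manip.observe(); print('t',s['time'],'p',np.round(s['position'],4),'rv',np.round(s['eef_rot'],3),'R',np.round(R.from_rotvec(s['eef_rot']).as_matrix(),3).tolist(),'q',np.round(s['joints'],3),'op',s['opening'])
E
python3 - <<'E'
from h import *
st()
for cam in ['top','scene']:
    img,W=world(cam); save(img,cam+'0'); np.save(cam+'W.npy',W)
    for n in ['jar','tin','bottle','bench_block','organiser','side_mat','slab','tool_block','mallet','phone']:
        for r in manip.silhouettes(cam,n)[:2]:
            m=r['region']; p=W[m]; p=p[~np.isnan(p[:,0])]
            if len(p)==0: print(cam,n,'none');continue
            zt=np.percentile(p[:,2],95); q=p[p[:,2]>zt-.006]
            rc=cv2.minAreaRect((q[:,:2]*1000).astype(np.float32))
            print(cam,n,round(r['conf'],2),np.round(r['xy']),m.sum(),'ztop',zt.round(4),'mean',q.mean(0).round(4),'rect',np.round(rc[0],1),np.round(rc[1],1),round(rc[2],1))
E
```

```text
pics
t 0.0 p [0.2274 0.5815 0.2214] rv [ 3.085e+00 -5.820e-01 -1.000e-03] R [[0.931, -0.364, -0.001], [-0.364, -0.931, -0.002], [0.0, 0.002, -1.0]] q [ 1.457e+00  3.860e-01  7.000e-03 -1.000e-03 -1.194e+00 -2.590e-01] op 0.08726227372074306
top jar 0.6 [322. 234.] 498 ztop 0.0949 mean [ 0.5307 -0.0789  0.0926] rect [531.1 -78.8] [52.7 50.5] 0.0
top tin 0.6 [248. 214.] 634 ztop 0.1005 mean [0.5696 0.1    0.0978] rect [569.7 100.1] [54.1 52.9] 81.5
top bottle 0.8 [287. 223.] 288 ztop 0.1091 mean [0.5497 0.0142 0.1076] rect [549.7  13.9] [25.  24.9] 1.1
top bench_block 0.6 [281. 201.] 242 ztop 0.0349 mean [0.6107 0.0171 0.0318] rect [611.3  16.6] [40.1 41.9] 1.1
top organiser 0.81 [292. 210.] 5612 ztop 0.0374 mean [0.613  0.0032 0.0373] rect [580.4   5. ] [272.3 159.8] 78.7
top organiser 0.21 [248. 214.] 575 ztop 0.1006 mean [0.5693 0.0996 0.0978] rect [569.6  99.8] [53.2 52.9] 81.2
top side_mat 0.67 [176. 255.] 6139 ztop 0.0068 mean [0.4739 0.291  0.004 ] rect [475.9 290.9] [140.6 279.7] 86.6
top slab 0.81 [417. 257.] 3716 ztop 0.0248 mean [ 0.4747 -0.3186  0.0215] rect [ 474.9 -317.1]
[... 1570 characters left out ...]
02.7  38. ] 72.8
scene side_mat 0.71 [294. 183.] 857 ztop 0.1089 mean [0.5531 0.0175 0.1079] rect [551.1  16.7] [26.  27.3] 46.3
scene side_mat 0.66 [429. 221.] 5540 ztop 0.0066 mean [0.4964 0.2945 0.0053] rect [476.2 293. ] [139.5 283.6] 86.6
scene slab 0.78 [196. 156.] 1883 ztop 0.0258 mean [ 0.4805 -0.3121  0.0224] rect [ 474.5 -315.9] [152.5 149.6] 8.2
scene tool_block 0.96 [307. 285.] 4645 ztop 0.1026 mean [0.7967 0.1621 0.1077] rect [796.8 155.3] [99.1 38. ] 72.8
scene mallet 0.64 [167. 227.] 1602 ztop 0.0458 mean [ 0.7825 -0.1191  0.0439] rect [ 779.2 -121.7] [31.1 84.9] 87.9
scene phone 0.88 [316. 167.] 649 ztop 0.0987 mean [0.5504 0.0591 0.1014] rect [554.7  57.2] [106.2  31.5] 86.0
```

```bash
cat >> h.py <<'E'
def go(*ts):
    """print tool-axis deltas through world waypoints from the present pose"""
    s=manip.observe(); M=R.from_rotvec(s['eef_rot']).as_matrix(); p=np.array(s['position'])
    for t in ts:
        d=M.T@(np.array(t)-p); p=np.array(t); n=int(np.ceil(np.linalg.norm(d)/.04)); print(t,'delta',d.round(4),'rows',n,'each',(d/n).round(4))
E
python3 -m handwheel '[[0,0,0,0,0,0.1227],[0,0,0,0,0,0.1227],[0,0,0,0,0,0.1227],[0,0,0,0,0,0.1227],[0,0,0,0,0,0.1227],[0,0,0,0,0,0.1227],[0,0,0,0,0,0.1227],[0,0,0,0,0,0.1227],[0,0,0,0,0,0.1227],[0,0,0,0,0,0.1227],[0,0,0,0,0,0.1227]]' 0.087 20
python3 - <<'E'
from h import *
st(); go([.57,.101,.15],[.57,.101,.045])
E
```

```text
time: 2.02
position: [0.2276, 0.5821, 0.2225]
eef_rot: [2.039, -2.39, 0.0]
contact_force: [0.3, -0.3, -0.0]
opening: 0.0868
gripper_force: 0.0
t 2.0167 p [0.2276 0.5821 0.2225] rv [ 2.039 -2.39   0.   ] R [[-0.157, -0.988, -0.0], [-0.988, 0.157, -0.0], [0.0, -0.0, -1.0]] q [ 1.457  0.385  0.008  0.    -1.194 -1.614] op 0.08684321059664789
[0.57, 0.101, 0.15] delta [ 0.4213 -0.4137  0.0725] rows 15 each [ 0.0281 -0.0276  0.0048]
[0.57, 0.101, 0.045] delta [-0.     0.     0.105] rows 3 each [-0.     0.     0.035]
```

View pics/top0.png

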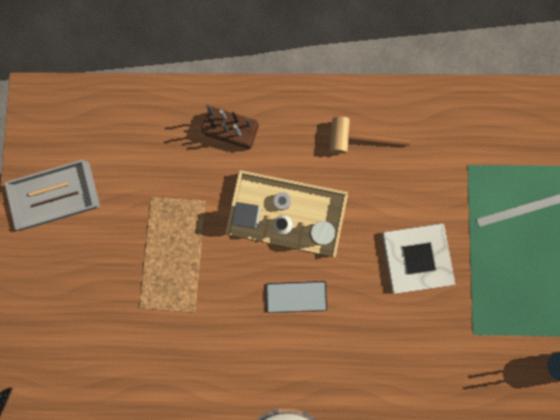

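The picture agrees with the networks: tin (247,214), bottle (285,224), jar (322,233) in the stalls, block (282,201) behind, mat at (174,255) on the left, pad at (419,258) on the right.

```bash
python3 -m handwheel '[[0.028,-0.0276,0.004,0,0,0],[0.028,-0.0276,0.004,0,0,0],[0.028,-0.0276,0.004,0,0,0],[0.028,-0.0276,0.004,0,0,0],[0.028,-0.0276,0.004,0,0,0],[0.028,-0.0276,0.004,0,0,0],[0.028,-0.0276,0.004,0,0,0],[0.028,-0.0276,0.004,0,0,0],[0.028,-0.0276,0.004,0,0,0],[0.028,-0.0276,0.004,0,0,0],[0.028,-0.0276,0.004,0,0,0],[0.028,-0.0276,0.004,0,0,0]]'
python3 -m handwheel '[[0.028,-0.0276,0.004,0,0,0],[0.028,-0.0276,0.004,0,0,0],[0.028,-0.0276,0.004,0,0,0],[0,0,0,0,0,0],[0,0,0,0,0,0]]'
python3 -c "
from h import *
go([.57,.101,.15],[.57,.101,.045])
img,_=world('wrist');save(img,'w1')"
```

```text
time: 3.02
position: [0.5052, 0.1982, 0.1747]
eef_rot: [-2.047, 2.382, -0.0]
contact_force: [1.2, 1.2, 0.1]
opening: 0.0873
gripper_force: 0.0
time: 3.43
position: [0.574, 0.1023, 0.1618]
eef_rot: [2.041, -2.387, -0.001]
contact_force: [-0.4, 0.2, 0.3]
opening: 0.0869
gripper_force: 0.0
[0.57, 0.101, 0.15] delta [0.0019 0.0038 0.0118] rows 1 each [0.0019 0.0038 0.0118]
[0.57, 0.101, 0.045] delta [-1.00e-04 -1.00e-04  1.05e-01] rows 3 each [-0.    -0.     0.035]
```

```bash
python3 -m handwheel '[[0.001,0.003,0.039,0,0,0],[0,0,0.039,0,0,0],[0,0,0.0385,0,0,0],[0,0,0,0,0,0]]'
python3 -c "
from h import *
st();go([.57,.101,.045])"
```

```text
time: 3.82
position: [0.5641, 0.1031, 0.0392]
eef_rot: [2.038, -2.373, -0.009]
contact_force: [-1.2, -1.1, -0.8]
opening: 0.0868
gripper_force: 0.0
t 3.8167 p [0.5641 0.1031 0.0392] rv [ 2.038 -2.373 -0.009] R [[-0.151, -0.988, -0.014], [-0.989, 0.151, -0.005], [0.007, 0.013, -1.0]] q [ 0.462  0.499 -0.328 -0.003 -0.758 -0.611] op 0.08684543209620454
[0.57, 0.101, 0.045] delta [ 0.0013 -0.0061 -0.0058] rows 1 each [ 0.0013 -0.0061 -0.0058]
```

```bash
python3 -m handwheel '[[0,0,0,0,0,0],[0,0,0,0,0,0],[0,0,0,0,0,0]]'
python3 -c "
from h import *
st();go([.57,.101,.045])"
```

```text
time: 4.07
position: [0.5722, 0.1053, 0.0492]
eef_rot: [-2.045, 2.377, -0.003]
contact_force: [-0.1, -0.6, 0.1]
opening: 0.0868
gripper_force: 0.0
t 4.0667 p [0.5722 0.1053 0.0492] rv [-2.045  2.377 -0.003] R [[-0.149, -0.989, 0.006], [-0.989, 0.149, 0.002], [-0.003, -0.005, -1.0]] q [ 0.46   0.488 -0.316  0.001 -0.76  -0.611] op 0.0868066744868558
[0.57, 0.101, 0.045] delta [0.0046 0.0016 0.0042] rows 1 each [0.0046 0.0016 0.0042]
```

```bash
python3 -m handwheel '[[0.004,0,0.002,0,0,0],[0,0,0,0,0,0],[0,0,0,0,0,0],[0,0,0,0,0,0],[0,0,0,0,0,0]]'
python3 -c "
from h import *
st();go([.57,.101,.045])
img,_=world('wrist');save(img,'w2')"
```

```text
time: 4.48
position: [0.5698, 0.0998, 0.0445]
eef_rot: [-2.046, 2.383, -0.0]
contact_force: [-0.3, 0.0, 0.3]
opening: 0.0867
gripper_force: 0.0
t 4.4833 p [0.5698 0.0998 0.0445] rv [-2.046  2.383 -0.   ] R [[-0.151, -0.988, 0.001], [-0.988, 0.151, 0.0], [-0.0, -0.001, -1.0]] q [ 0.453  0.492 -0.324  0.    -0.753 -0.605] op 0.0867051287035912
[0.57, 0.101, 0.045] delta [-0.0012  0.     -0.0005] rows 1 each [-0.0012  0.     -0.0005]
```

View pics/w2.png

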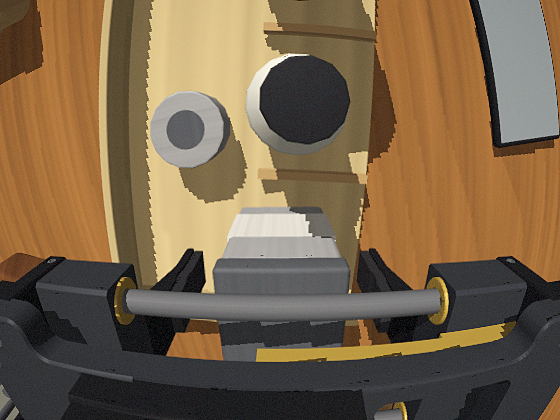

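The tin (215–350 px) sits between the pads (200/362), well centred; the bottle and block are clear. Closing.

```bash
python3 -m handwheel '[[0,0,0,0,0,0],[0,0,0,0,0,0],[0,0,0,0,0,0],[0,0,0,0,0,0],[0,0,0,0,0,0],[0,0,0,0,0,0],[0,0,0,0,0,0],[0,0,0,0,0,0]]' 0.03 25
python3 -m handwheel '[[0,0,-0.02,0,0,0],[0,0,-0.03,0,0,0],[0,0,-0.02,0,0,0],[0,0,0,0,0,0],[0,0,0,0,0,0],[0,0,0,0,0,0]]'
python3 -c "
from h import *
st();go([.476,.291,.113],[.476,.291,.042])"
```

```text
time: 5.2
position: [0.5697, 0.0998, 0.044]
eef_rot: [-2.047, 2.383, -0.0]
contact_force: [-0.7, -0.6, -0.2]
opening: 0.0531
gripper_force: 25.0
time: 5.7
position: [0.5684, 0.0995, 0.1127]
eef_rot: [2.044, -2.382, -0.002]
contact_force: [-0.3, -0.1, -2.5]
opening: 0.053
gripper_force: 25.0
t 5.7 p [0.5684 0.0995 0.1127] rv [ 2.044e+00 -2.382e+00 -2.000e-03] R [[-0.152, -0.988, -0.003], [-0.988, 0.152, -0.0], [0.001, 0.003, -1.0]] q [ 0.453  0.407 -0.258 -0.001 -0.909 -0.605] op 0.052995903782053405
[0.476, 0.291, 0.113] delta [-1.752e-01  1.204e-01 -1.000e-04] rows 6 each [-0.0292  0.0201 -0.    ]
[0.476, 0.291, 0.042] delta [-0.0001 -0.0002  0.071 ] rows 2 each [-0.     -0.0001  0.0355]
```

```bash
python3 -m handwheel '[[-0.01,0.007,0,0,0,0],[-0.02,0.014,0,0,0,0],[-0.028,0.019,0,0,0,0],[-0.028,0.019,0,0,0,0],[-0.028,0.019,0,0,0,0],[-0.028,0.019,0,0,0,0],[-0.02,0.014,0,0,0,0],[-0.013,0.009,0,0,0,0],[0,0,0,0,0,0],[0,0,0,0,0,0],[0,0,0,0,0,0],[0,0,0,0,0,0]]'
python3 -m handwheel '[[0,0,0.015,0,0,0],[0,0,0.025,0,0,0],[0,0,0.02,0,0,0],[0,0,0.008,0,0,0],[0,0,0,0,0,0],[0,0,0,0,0,0],[0,0,0,0,0,0]]'
python3 -c "
from h import *
st();go([.476,.291,.041])"
```

```text
time: 6.7
position: [0.4773, 0.29, 0.1134]
eef_rot: [2.044, -2.383, 0.0]
contact_force: [-0.4, 0.2, -2.0]
opening: 0.0528
gripper_force: 25.0
time: 7.28
position: [0.4785, 0.2914, 0.0473]
eef_rot: [-2.045, 2.382, -0.0]
contact_force: [0.6, -0.5, -3.2]
opening: 0.053
gripper_force: 25.0
t 7.2833 p [0.4785 0.2914 0.0473] rv [-2.045  2.382 -0.   ] R [[-0.151, -0.988, 0.002], [-0.988, 0.151, 0.002], [-0.002, -0.002, -1.0]] q [ 0.836  0.463 -0.37   0.001 -0.735 -0.989] op 0.052977801549206206
[0.476, 0.291, 0.041] delta [0.0008 0.0024 0.0063] rows 1 each [0.0008 0.0024 0.0063]
```

```bash
python3 -m handwheel '[[0,0,0.003,0,0,0],[0,0,0.0025,0,0,0],[0,0,0,0,0,0],[0,0,0,0,0,0],[0,0,0,0,0,0]]'
python3 -m handwheel '[[0,0,0,0,0,0],[0,0,0,0,0,0],[0,0,0,0,0,0],[0,0,0,0,0,0],[0,0,0,0,0,0]]' 0.075
python3 -m handwheel '[[0,0,-0.02,0,0,0],[0,0,-0.035,0,0,0],[0,0,-0.04,0,0,0],[0,0,-0.02,0,0,0],[0,0,0,0,0,0],[0,0,0,0,0,0],[0,0,0,0,0,0]]'
python3 -c "
from h import *
st();go([.550,.015,.155],[.550,.015,.077])"
```

```text
time: 7.7
position: [0.4776, 0.2911, 0.0408]
eef_rot: [-2.047, 2.383, -0.0]
contact_force: [0.9, -0.3, -2.2]
opening: 0.0537
gripper_force: 25.0
time: 8.12
position: [0.4776, 0.2911, 0.0408]
eef_rot: [-2.047, 2.383, -0.0]
contact_force: [-0.2, -0.4, 0.2]
opening: 0.0728
gripper_force: 0.0
time: 8.7
position: [0.4768, 0.2905, 0.1548]
eef_rot: [2.045, -2.383, -0.001]
contact_force: [0.6, 0.6, 0.4]
opening: 0.0751
gripper_force: 0.0
t 8.7 p [0.4768 0.2905 0.1548] rv [ 2.045e+00 -2.383e+00 -1.000e-03] R [[-0.152, -0.988, -0.001], [-0.988, 0.152, -0.001], [0.001, 0.001, -1.0]] q [ 0.837  0.332 -0.254 -0.001 -0.986 -0.989] op 0.07505236628829548
[0.55, 0.015, 0.155] delta [ 2.612e-01 -1.141e-01 -2.000e-04] rows 8 each [ 0.0327 -0.0143 -0.    ]
[0.55, 0.015, 0.077] delta [-0.0001 -0.0001  0.078 ] rows 2 each [-0.     -0.0001  0.039 ]
```

```bash
python3 -m handwheel '[[0.015,-0.0066,0,0,0,0],[0.03,-0.0131,0,0,0,0],[0.036,-0.0157,0,0,0,0],[0.036,-0.0157,0,0,0,0],[0.036,-0.0157,0,0,0,0],[0.036,-0.0157,0,0,0,0],[0.034,-0.0148,0,0,0,0],[0.026,-0.0113,0,0,0,0],[0.012,-0.0056,0,0,0,0],[0,0,0,0,0,0],[0,0,0,0,0,0]]' 0.06
python3 -m handwheel '[[0,0,0.02,0,0,0],[0,0,0.03,0,0,0],[0,0,0.018,0,0,0],[0,0,0.008,0,0,0],[0,0,0,0,0,0],[0,0,0,0,0,0],[0,0,0,0,0,0],[0,0,0,0,0,0]]'
python3 -c "
from h import *
st();go([.550,.0150,.077])"
```

```text
time: 9.62
position: [0.5501, 0.0149, 0.1538]
eef_rot: [2.042, -2.383, -0.003]
contact_force: [0.3, 0.8, 0.5]
opening: 0.06
gripper_force: 0.0
time: 10.28
position: [0.5519, 0.0162, 0.0809]
eef_rot: [-2.046, 2.381, -0.002]
contact_force: [-0.6, 0.5, 0.8]
opening: 0.0597
gripper_force: 0.0
t 10.2833 p [0.5519 0.0162 0.0809] rv [-2.046e+00  2.381e+00 -2.000e-03] R [[-0.15, -0.989, 0.003], [-0.989, 0.15, 0.001], [-0.001, -0.003, -1.0]] q [ 0.323  0.406 -0.359  0.    -0.803 -0.474] op 0.05965603555916077
[0.55, 0.015, 0.077] delta [0.0015 0.0017 0.0039] rows 1 each [0.0015 0.0017 0.0039]
```

```bash
python3 -m handwheel '[[0,0,0.002,0,0,0],[0,0,0,0,0,0],[0,0,0,0,0,0],[0,0,0,0,0,0]]'
python3 -m handwheel '[[0,0,0,0,0,0],[0,0,0,0,0,0],[0,0,0,0,0,0],[0,0,0,0,0,0],[0,0,0,0,0,0],[0,0,0,0,0,0],[0,0,0,0,0,0],[0,0,0,0,0,0]]' 0.01 15
python3 -m handwheel '[[0,0,-0.015,0,0,0],[0,0,-0.025,0,0,0],[0,0,-0.02,0,0,0],[0,0,-0.01,0,0,0],[0,0,0,0,0,0],[0,0,0,0,0,0]]'
python3 -c "
from h import *
st();go([.571,.285,.148],[.571,.285,.073])"
```

```text
time: 10.62
position: [0.551, 0.0156, 0.0778]
eef_rot: [-2.046, 2.383, -0.0]
contact_force: [-0.1, 0.7, 0.0]
opening: 0.0598
gripper_force: 0.0
time: 11.28
position: [0.5508, 0.0157, 0.0775]
eef_rot: [2.046, -2.383, -0.0]
contact_force: [-0.8, -0.2, 1.0]
opening: 0.0274
gripper_force: 15.0
time: 11.78
position: [0.5505, 0.0158, 0.1472]
eef_rot: [-2.046, 2.384, 0.001]
contact_force: [-0.8, -1.2, -1.8]
opening: 0.0274
gripper_force: 15.0
t 11.7833 p [0.5505 0.0158 0.1472] rv [-2.046e+00  2.384e+00  1.000e-03] R [[-0.152, -0.988, -0.0], [-0.988, 0.152, 0.001], [-0.001, 0.0, -1.0]] q [ 0.323  0.327 -0.283 -0.001 -0.96  -0.474] op 0.027435815931194384
[0.571, 0.285, 0.148] delta [-0.2692  0.0206 -0.0007] rows 7 each [-0.0385  0.0029 -0.0001]
[0.571, 0.285, 0.073] delta [ 0.    -0.     0.075] rows 2 each [ 0.     -0.      0.0375]
```

```bash
python3 -m handwheel '[[-0.012,0.001,0,0,0,0],[-0.024,0.002,0,0,0,0],[-0.033,0.0025,0,0,0,0],[-0.036,0.0027,0,0,0,0],[-0.036,0.0027,0,0,0,0],[-0.036,0.0027,0,0,0,0],[-0.036,0.0027,0,0,0,0],[-0.028,0.002,0,0,0,0],[-0.018,0.0013,0,0,0,0],[-0.01,0.001,0,0,0,0],[0,0,0,0,0,0],[0,0,0,0,0,0]]'
python3 -m handwheel '[[0,0,0.015,0,0,0],[0,0,0.025,0,0,0],[0,0,0.018,0,0,0],[0,0,0.008,0,0,0],[0,0,0.003,0,0,0],[0,0,0,0,0,0],[0,0,0,0,0,0],[0,0,0,0,0,0]]'
python3 -c "
from h import *
st();go([.571,.285,.074])"
```

```text
time: 12.78
position: [0.5706, 0.284, 0.1466]
eef_rot: [2.045, -2.382, -0.0]
contact_force: [0.1, 0.4, -1.1]
opening: 0.0276
gripper_force: 15.0
time: 13.45
position: [0.5721, 0.285, 0.0801]
eef_rot: [-2.045, 2.381, -0.001]
contact_force: [-0.4, -0.4, -0.4]
opening: 0.0275
gripper_force: 15.0
t 13.45 p [0.5721 0.285  0.0801] rv [-2.045e+00  2.381e+00 -1.000e-03] R [[-0.151, -0.988, 0.002], [-0.988, 0.151, 0.002], [-0.002, -0.002, -1.0]] q [ 0.715  0.532 -0.135  0.    -0.901 -0.867] op 0.027524747388498406
[0.571, 0.285, 0.074] delta [0.0002 0.0011 0.0061] rows 1 each [0.0002 0.0011 0.0061]
```

```bash
python3 -m handwheel '[[0,0,0.002,0,0,0],[0,0,0.002,0,0,0],[0,0,0,0,0,0],[0,0,0,0,0,0],[0,0,0,0,0,0],[0,0,0,0,0,0]]'
```

```text
time: 13.95
position: [0.5712, 0.2848, 0.0746]
eef_rot: [-2.047, 2.383, -0.0]
contact_force: [-0.3, -0.0, -1.4]
opening: 0.0276
gripper_force: 15.0
```

Open, rise, then over the jar.

```bash
python3 -m handwheel '[[0,0,0.001,0,0,0],[0,0,0,0,0,0],[0,0,0,0,0,0]]'
python3 -m handwheel '[[0,0,0,0,0,0],[0,0,0,0,0,0],[0,0,0,0,0,0],[0,0,0,0,0,0],[0,0,0,0,0,0]]' 0.06
python3 -m handwheel '[[0,0,-0.02,0,0,0],[0,0,-0.03,0,0,0],[0,0,-0.02,0,0,0],[0,0,-0.01,0,0,0],[0,0,0,0,0,0],[0,0,0,0,0,0]]'
python3 -c "
from h import *
st();go([.531,-.078,.153],[.531,-.078,.045])"
```

```text
time: 14.2
position: [0.5713, 0.2848, 0.0735]
eef_rot: [-2.047, 2.383, -0.0]
contact_force: [0.3, 0.2, -1.6]
opening: 0.0272
gripper_force: 15.0
time: 14.62
position: [0.5713, 0.2848, 0.0737]
eef_rot: [-2.047, 2.383, -0.0]
contact_force: [-0.3, -0.4, 0.8]
opening: 0.0526
gripper_force: 0.0
time: 15.12
position: [0.5708, 0.2846, 0.1532]
eef_rot: [2.046, -2.384, -0.001]
contact_force: [-0.1, 0.2, -0.5]
opening: 0.0602
gripper_force: 0.0
t 15.1167 p [0.5708 0.2846 0.1532] rv [ 2.046e+00 -2.384e+00 -1.000e-03] R [[-0.152, -0.988, -0.001], [-0.988, 0.152, 0.0], [-0.0, 0.001, -1.0]] q [ 7.150e-01  4.590e-01 -5.500e-02 -1.000e-03 -1.057e+00 -8.670e-01] op 0.06016246793431703
[0.531, -0.078, 0.153] delta [ 0.3645 -0.0156  0.    ] rows 10 each [ 0.0364 -0.0016  0.    ]
[0.531, -0.078, 0.045] delta [ 0.00e+00 -1.00e-04  1.08e-01] rows 3 each [ 0.    -0.     0.036]
```

```bash
python3 -m handwheel '[[0.016,-0.0007,0,0,0,0],[0.032,-0.0014,0,0,0,0],[0.039,-0.0016,0,0,0,0],[0.04,-0.0017,0,0,0,0],[0.04,-0.0017,0,0,0,0],[0.04,-0.0017,0,0,0,0],[0.04,-0.0017,0,0,0,0],[0.04,-0.0017,0,0,0,0],[0.034,-0.0015,0,0,0,0],[0.026,-0.0012,0,0,0,0],[0.0175,-0.0007,0,0,0,0],[0,0,0,0,0,0]]' 0.085
python3 -m handwheel '[[0,0,0,0,0,0],[0,0,0,0,0,0],[0,0,0.02,0,0,0],[0,0,0.035,0,0,0],[0,0,0.03,0,0,0],[0,0,0.016,0,0,0],[0,0,0.005,0,0,0],[0,0,0,0,0,0],[0,0,0,0,0,0],[0,0,0,0,0,0],[0,0,0,0,0,0]]'
python3 -c "
from h import *
st();go([.531,-.078,.045])"
```

```text
time: 16.12
position: [0.529, -0.0813, 0.1516]
eef_rot: [2.038, -2.385, -0.004]
contact_force: [-0.4, 0.3, -0.0]
opening: 0.0847
gripper_force: 0.0
time: 17.03
position: [0.5327, -0.0776, 0.049]
eef_rot: [-2.046, 2.381, -0.003]
contact_force: [0.1, 0.3, 0.7]
opening: 0.085
gripper_force: 0.0
t 17.0333 p [ 0.5327 -0.0776  0.049 ] rv [-2.046  2.381 -0.003] R [[-0.15, -0.989, 0.003], [-0.989, 0.15, 0.0], [-0.001, -0.003, -1.0]] q [ 0.157  0.431 -0.424  0.    -0.713 -0.308] op 0.08503770619990074
[0.531, -0.078, 0.045] delta [0.0006 0.0016 0.004 ] rows 1 each [0.0006 0.0016 0.004 ]
```

```bash
python3 -m handwheel '[[0,0,0.003,0,0,0],[0,0,0,0,0,0],[0,0,0,0,0,0],[0,0,0,0,0,0],[0,0,0,0,0,0]]'
python3 -m handwheel '[[0,0,0,0,0,0],[0,0,0,0,0,0],[0,0,0,0,0,0],[0,0,0,0,0,0],[0,0,0,0,0,0],[0,0,0,0,0,0],[0,0,0,0,0,0],[0,0,0,0,0,0]]' 0.04 25
python3 -m handwheel '[[0,0,-0.015,0,0,0],[0,0,-0.03,0,0,0],[0,0,-0.025,0,0,0],[0,0,-0.012,0,0,0],[0,0,0,0,0,0],[0,0,0,0,0,0]]'
python3 -c "
from h import *
st();go([.381,.297,.125],[.381,.297,.041])"
```

```text
time: 17.45
position: [0.5316, -0.078, 0.0447]
eef_rot: [-2.046, 2.383, -0.0]
contact_force: [-0.0, -0.0, 0.6]
opening: 0.0851
gripper_force: 0.0
time: 18.12
position: [0.5313, -0.078, 0.0445]
eef_rot: [2.046, -2.383, -0.001]
contact_force: [-0.8, -0.2, 0.6]
opening: 0.0552
gripper_force: 25.0
time: 18.62
position: [0.5311, -0.0778, 0.1262]
eef_rot: [-2.046, 2.384, 0.001]
contact_force: [-0.9, -0.8, -2.5]
opening: 0.0554
gripper_force: 25.0
t 18.6167 p [ 0.5311 -0.0778  0.1262] rv [-2.046e+00  2.384e+00  1.000e-03] R [[-0.152, -0.988, -0.0], [-0.988, 0.152, 0.001], [-0.001, 0.0, -1.0]] q [ 0.156  0.329 -0.343 -0.001 -0.899 -0.308] op 0.05541401264034322
[0.381, 0.297, 0.125] delta [-0.3477  0.2052  0.0015] rows 11 each [-0.0316  0.0187  0.0001]
[0.381, 0.297, 0.041] delta [ 0.0001 -0.      0.084 ] rows 3 each [ 0.    -0.     0.028]
```

```bash
python3 -m handwheel '[[-0.014,0.0083,0,0,0,0],[-0.028,0.0165,0,0,0,0],[-0.034,0.02,0,0,0,0],[-0.034,0.02,0,0,0,0],[-0.034,0.02,0,0,0,0],[-0.034,0.02,0,0,0,0],[-0.034,0.02,0,0,0,0],[-0.034,0.02,0,0,0,0],[-0.034,0.02,0,0,0,0],[-0.032,0.019,0,0,0,0],[-0.023,0.0137,0,0,0,0],[-0.0127,0.0077,0,0,0,0]]'
python3 -m handwheel '[[0,0,0,0,0,0],[0,0,0,0,0,0],[0,0,0,0,0,0],[0,0,0.015,0,0,0],[0,0,0.025,0,0,0],[0,0,0.022,0,0,0],[0,0,0.013,0,0,0],[0,0,0.004,0,0,0],[0,0,0,0,0,0],[0,0,0,0,0,0],[0,0,0,0,0,0],[0,0,0,0,0,0]]'
python3 -c "
from h import *
st();go([.381,.297,.041])"
```

```text
time: 19.62
position: [0.3793, 0.2987, 0.1246]
eef_rot: [2.048, -2.378, 0.0]
contact_force: [-0.1, -0.4, -3.7]
opening: 0.0552
gripper_force: 25.0
time: 20.62
position: [0.3819, 0.2973, 0.0486]
eef_rot: [-2.045, 2.382, 0.001]
contact_force: [0.1, -0.1, -3.1]
opening: 0.0553
gripper_force: 25.0
t 20.6167 p [0.3819 0.2973 0.0486] rv [-2.045e+00  2.382e+00  1.000e-03] R [[-0.151, -0.988, 0.001], [-0.988, 0.151, 0.002], [-0.002, -0.001, -1.0]] q [ 0.998  0.36  -0.555  0.    -0.653 -1.15 ] op 0.05533353002682913
[0.381, 0.297, 0.041] delta [0.0004 0.0008 0.0076] rows 1 each [0.0004 0.0008 0.0076]
```

```bash
python3 -m handwheel '[[0,0,0.004,0,0,0],[0,0,0.0025,0,0,0],[0,0,0,0,0,0],[0,0,0,0,0,0],[0,0,0,0,0,0],[0,0,0,0,0,0]]'
python3 -m handwheel '[[0,0,0,0,0,0],[0,0,0,0,0,0],[0,0,0,0,0,0],[0,0,0,0,0,0],[0,0,0,0,0,0]]' 0.075
python3 -m handwheel '[[0,0,-0.02,0,0,0],[0,0,-0.035,0,0,0],[0,0,-0.04,0,0,0],[0,0,-0.02,0,0,0],[0,0,0,0,0,0]]'
cat >> h.py <<'E'
def look(cam,names,tag=None):
    img,W=world(cam)
    if tag: save(img,tag)
    for n in names:
        for r in manip.silhouettes(cam,n)[:1]:
            p=W[r['region']]; p=p[~np.isnan(p[:,0])]
            zt=np.percentile(p[:,2],95); q=p[p[:,2]>zt-.006]
            rc=cv2.minAreaRect((q[:,:2]*1000).astype(np.float32))
            print(cam,n,round(r['conf'],2),np.round(r['xy']),'ztop',zt.round(4),'rect',np.round(rc[0],1),np.round(rc[1],1),round(rc[2],1))
E
python3 -c "
from h import *
st()
for c in ['top','scene']: look(c,['jar','tin','bottle','bench_block','slab','phone','mallet','tool_block'],c+'1')
W=np.load('topW.npy')
img,d=cv2.imread('pics/top0.png'),None
for nm in ['top','scene']:
    W=np.load(nm+'W.npy'); im=cv2.imread(f'pics/{nm}0.png'); m=(im.max(2)<45)&(abs(W[...,2]-.024)<.006)&(abs(W[...,1]+.317)<.06)&(abs(W[...,0]-.475)<.06)
    rc=cv2.minAreaRect((W[m][:,:2]*1000).astype(np.float32)); print('pad',nm,m.sum(),W[m].mean(0),rc)
"
```

```text
time: 21.12
position: [0.3813, 0.2969, 0.0411]
eef_rot: [-2.047, 2.383, 0.0]
contact_force: [0.3, 0.5, -3.0]
opening: 0.0555
gripper_force: 25.0
time: 21.53
position: [0.3814, 0.297, 0.0413]
eef_rot: [-2.046, 2.383, 0.0]
contact_force: [-0.1, 0.7, -0.1]
opening: 0.0737
gripper_force: 0.0
time: 21.95
position: [0.3835, 0.2994, 0.1615]
eef_rot: [-2.041, 2.373, 0.003]
contact_force: [0.5, 0.1, 0.4]
opening: 0.0751
gripper_force: 0.0
t 21.95 p [0.3835 0.2994 0.1615] rv [-2.041  2.373  0.003] R [[-0.15, -0.989, 0.008], [-0.989, 0.15, 0.009], [-0.01, -0.006, -1.0]] q [ 0.998  0.202 -0.422  0.002 -0.936 -1.15 ] op 0.07512926936929731
top jar 0.63 [164. 295.] ztop 0.0913 rect [391.2 288.8] [47.7 77.1] 71.0
top tin 0.6 [166. 255.] ztop 0.0964 rect [475.9 282.3] [72.3 53.6] 81.6
top bottle 0.76 [176. 214.] ztop 0.1053 rect [569.2 282.7] [25.2 25.7] 88.4
top bench_block 0.61 [282. 198.] ztop 0.0345 rect [611.4  17.9] [39.9 39.5] 0.9
top slab 0.95 [418. 257.] ztop 0.0249 rect [ 474.4 -317.9] [149.1 149.6] 9.2
top mallet 0.71 [348. 139.] ztop 0.0446 rect [ 777.4 -124.7] [34.6 83.9] 88.1
top tool_
[... 283 characters left out ...]
8] [353.5 249.2] 78.9
scene bench_block 0.82 [284. 209.] ztop 0.0343 rect [613.  18.] [41.2 38.6] 44.7
scene slab 0.69 [194. 155.] ztop 0.0257 rect [ 475.  -316.4] [154.3 151.9] 8.8
scene phone 0.88 [311. 164.] ztop 0.0119 rect [376.8 -17. ] [ 74.1 143.8] 2.7
scene mallet 0.75 [167. 226.] ztop 0.0458 rect [ 778.9 -121.9] [31.4 87.5] 84.3
scene tool_block 0.77 [306. 284.] ztop 0.1016 rect [796.  153.5] [103.1  37.7] 72.6
pad top 347 [ 0.47773264 -0.31525776  0.02343141] ((474.8369140625, -315.4557189941406), (58.54213333129883, 60.663082122802734), 9.211231231689453)
pad scene 0 [nan nan nan] ((0.0, 0.0), (0.0, 0.0), 0.0)<string>:9: RuntimeWarning: Mean of empty slice.
  ret = um.true_divide(
```

```bash
python3 -m handwheel '[[0,0,0,0,0,-0.124],[0,0,0,0,0,-0.124],[0,0,0,0,0,-0.124],[0,0,0,0,0,-0.124],[0,0,0,0,0,-0.124],[0,0,0,0,0,-0.124],[0,0,0,0,0,-0.124],[0,0,0,0,0,-0.124],[0,0,0,0,0,-0.124],[0,0,0,0,0,-0.124],[0,0,0,0,0,-0.124],[0,0,0,0,0,-0.124]]' 0.08
python3 -m handwheel '[[0,0,0,0,0,0],[0,0,0,0,0,0],[0,0,0,0,0,0]]'
python3 -c "
from h import *
st();go([.613,.0193,.1],[.613,.0193,.011])"
```

```text
time: 23.85
position: [0.3813, 0.2968, 0.1561]
eef_rot: [-3.121, 0.358, -0.0]
contact_force: [0.4, 0.2, 0.3]
opening: 0.0799
gripper_force: 0.0
time: 24.1
position: [0.3812, 0.2967, 0.1561]
eef_rot: [-3.119, 0.372, 0.0]
contact_force: [0.4, -0.8, -0.4]
opening: 0.0802
gripper_force: 0.0
t 24.1 p [0.3812 0.2967 0.1561] rv [-3.119  0.372  0.   ] R [[0.972, -0.235, -0.0], [-0.235, -0.972, 0.0], [-0.0, -0.0, -1.0]] q [ 0.998  0.208 -0.428 -0.    -0.934  0.335] op 0.08015593669562288
[0.613, 0.0193, 0.1] delta [0.2905 0.2152 0.056 ] rows 10 each [0.029  0.0215 0.0056]
[0.613, 0.0193, 0.011] delta [0.    0.    0.089] rows 3 each [0.     0.     0.0297]
```

View pics/scene1.png

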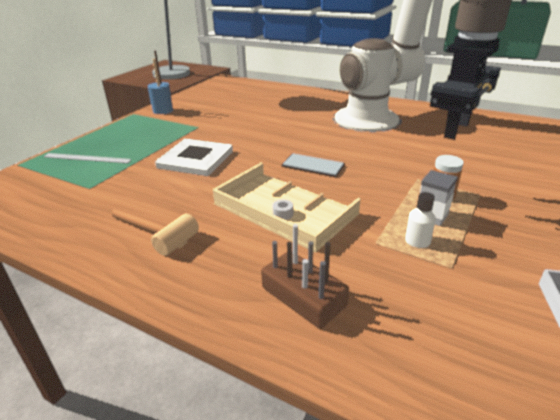

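All three stand upright on the mat (jar 449,168; tin 438,195; bottle 421,222) and the block at (284,209) is free and unmoved.

```bash
python3 -m handwheel '[[0.012,0.0089,0,0,0,0],[0.024,0.0178,0,0,0,0],[0.03,0.0222,0,0,0,0],[0.032,0.0237,0,0,0,0],[0.032,0.0237,0.004,0,0,0],[0.032,0.0237,0.01,0,0,0],[0.032,0.0237,0.012,0,0,0],[0.032,0.0237,0.012,0,0,0],[0.03,0.0222,0.01,0,0,0],[0.022,0.0163,0.008,0,0,0],[0.0125,0.0093,0,0,0,0],[0,0,0,0,0,0]]'
python3 -m handwheel '[[0,0,0,0,0,0],[0,0,0,0,0,0],[0,0,0,0,0,0]]'
python3 -c "
from h import *
st();look('top',['bench_block']);go([.613,.0193,.012])
img,_=world('wrist');save(img,'w3')"
```

```text
time: 25.1
position: [0.6151, 0.0175, 0.0991]
eef_rot: [3.118, -0.375, -0.001]
contact_force: [-0.6, 0.7, 0.0]
opening: 0.0802
gripper_force: 0.0
time: 25.35
position: [0.6134, 0.0211, 0.1008]
eef_rot: [-3.12, 0.366, -0.001]
contact_force: [-0.3, 0.4, 0.4]
opening: 0.0798
gripper_force: 0.0
t 25.35 p [0.6134 0.0211 0.1008] rv [-3.12e+00  3.66e-01 -1.00e-03] R [[0.973, -0.231, 0.001], [-0.231, -0.973, 0.0], [0.001, -0.001, -1.0]] q [ 0.298  0.473 -0.18  -0.    -0.917  1.04 ] op 0.07977442519035509
[0.613, 0.0193, 0.012] delta [-0.0001  0.002   0.0888] rows 3 each [-0.      0.0007  0.0296]
```

View pics/w3.png

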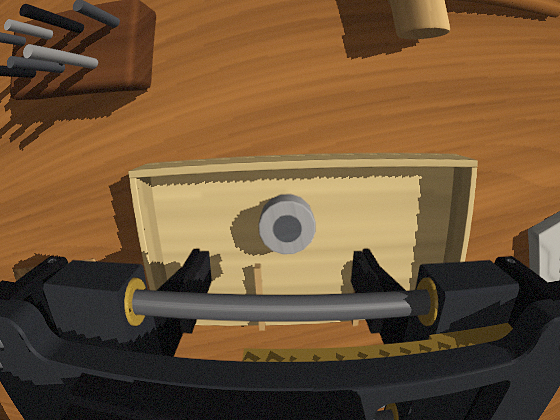

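The block (287,222) lies midway between the fingers (210/355), with floor on both sides. Descending.

```bash
python3 -m handwheel '[[0,0,0.015,0,0,0],[0,0,0.028,0,0,0],[0,0,0.022,0,0,0],[0,0,0.01,0,0,0],[0,0,0.003,0,0,0],[0,0,0,0,0,0],[0,0,0,0,0,0],[0,0,0,0,0,0],[0,0,0,0,0,0]]'
python3 -c "
from h import *
st();go([.613,.0193,.0115])"
```

```text
time: 26.25
position: [0.6147, 0.0202, 0.0235]
eef_rot: [-3.119, 0.367, -0.004]
contact_force: [0.1, 0.8, 1.3]
opening: 0.0799
gripper_force: 0.0
t 26.25 p [0.6147 0.0202 0.0235] rv [-3.119  0.367 -0.004] R [[0.973, -0.232, 0.003], [-0.232, -0.973, 0.001], [0.002, -0.001, -1.0]] q [ 0.296  0.568 -0.247  0.    -0.753  1.041] op 0.07988545797096094
[0.613, 0.0193, 0.0115] delta [-0.0015  0.0013  0.012 ] rows 1 each [-0.0015  0.0013  0.012 ]
```

```bash
python3 -m handwheel '[[0,0,0.006,0,0,0],[0,0,0.0035,0,0,0],[0,0,0,0,0,0],[0,0,0,0,0,0],[0,0,0,0,0,0],[0,0,0,0,0,0]]'
python3 -c "
from h import *
st();go([.613,.0193,.0115])"
```

```text
time: 26.75
position: [0.6139, 0.02, 0.0126]
eef_rot: [-3.12, 0.367, -0.0]
contact_force: [-0.2, 0.1, 1.0]
opening: 0.0802
gripper_force: 0.0
t 26.75 p [0.6139 0.02   0.0126] rv [-3.12   0.367 -0.   ] R [[0.973, -0.232, 0.0], [-0.232, -0.973, -0.0], [0.0, -0.0, -1.0]] q [ 0.296  0.582 -0.255  0.    -0.733  1.041] op 0.08016668174703413
[0.613, 0.0193, 0.0115] delta [-0.0007  0.0009  0.0011] rows 1 each [-0.0007  0.0009  0.0011]
```

```bash
python3 -m handwheel '[[0,0,0.001,0,0,0],[0,0,0,0,0,0],[0,0,0,0,0,0],[0,0,0,0,0,0],[0,0,0,0,0,0],[0,0,0,0,0,0],[0,0,0,0,0,0],[0,0,0,0,0,0],[0,0,0,0,0,0]]' 0.03 30
python3 -m handwheel '[[0,0,-0.015,0,0,0],[0,0,-0.03,0,0,0],[0,0,-0.03,0,0,0],[0,0,-0.013,0,0,0],[0,0,0,0,0,0],[0,0,0,0,0,0]]'
python3 -c "
from h import *
st();look('top',['bench_block']);go([.4755,-.316,.1],[.4755,-.316,.029])"
```

```text
time: 27.5
position: [0.6133, 0.0195, 0.0115]
eef_rot: [3.119, -0.368, -0.002]
contact_force: [-1.5, -1.6, 1.1]
opening: 0.0431
gripper_force: 30.0
time: 28.0
position: [0.6135, 0.0204, 0.0993]
eef_rot: [-3.119, 0.368, -0.0]
contact_force: [-0.1, -0.4, -3.4]
opening: 0.043
gripper_force: 30.0
t 28.0 p [0.6135 0.0204 0.0993] rv [-3.119  0.368 -0.   ] R [[0.972, -0.233, 0.0], [-0.233, -0.972, 0.001], [-0.0, -0.001, -1.0]] q [ 2.960e-01  4.750e-01 -1.810e-01 -1.000e-03 -9.150e-01  1.041e+00] op 0.042985137599359916
[0.4755, -0.316, 0.1] delta [-0.0548  0.3585 -0.002 ] rows 10 each [-0.0055  0.0359 -0.0002]
[0.4755, -0.316, 0.029] delta [ 0.0003 -0.0001  0.071 ] rows 2 each [ 0.0001 -0.      0.0355]
```

```bash
python3 -m handwheel '[[-0.0024,0.016,0,0,0,0],[-0.0046,0.03,0,0,0,0],[-0.0058,0.038,0,0,0,0],[-0.0061,0.04,0,0,0,0],[-0.0061,0.04,0,0,0,0],[-0.0061,0.04,0,0,0,0],[-0.0061,0.04,0,0,0,0],[-0.0061,0.04,0,0,0,0],[-0.0053,0.035,0,0,0,0],[-0.0038,0.025,0,0,0,0],[-0.002,0.0135,0,0,0,0],[0,0,0,0,0,0]]'
python3 -m handwheel '[[0,0,0,0,0,0],[0,0,0,0,0,0],[0,0,0.015,0,0,0],[0,0,0.025,0,0,0],[0,0,0.015,0,0,0],[0,0,0.007,0,0,0],[0,0,0,0,0,0],[0,0,0,0,0,0],[0,0,0,0,0,0],[0,0,0,0,0,0],[0,0,0,0,0,0]]'
python3 -c "
from h import *
st();go([.4755,-.316,.028])
look('top',['bench_block','slab']);img,_=world('wrist');save(img,'w4')"
```

```text
time: 29.1
position: [0.4753, -0.3173, 0.0979]
eef_rot: [-3.119, 0.374, 0.005]
contact_force: [0.5, 1.1, -2.7]
opening: 0.0433
gripper_force: 30.0
time: 30.02
position: [0.4786, -0.3152, 0.0386]
eef_rot: [3.12, -0.367, 0.003]
contact_force: [0.4, -0.7, -3.4]
opening: 0.0432
gripper_force: 30.0
t 30.0167 p [ 0.4786 -0.3152  0.0386] rv [ 3.12e+00 -3.67e-01  3.00e-03] R [[0.973, -0.232, 0.002], [-0.232, -0.973, -0.001], [0.002, 0.0, -1.0]] q [-0.3    0.493 -0.344  0.    -0.732  1.636] op 0.04323207852995232
[0.4755, -0.316, 0.028] delta [-0.0028  0.0014  0.0106] rows 1 each [-0.0028  0.0014  0.0106]
top slab 0.79 [422. 282.] ztop 0.0239 rect [ 425.  -284.1] [224.8  47.4] 79.4
```

View pics/w4.png

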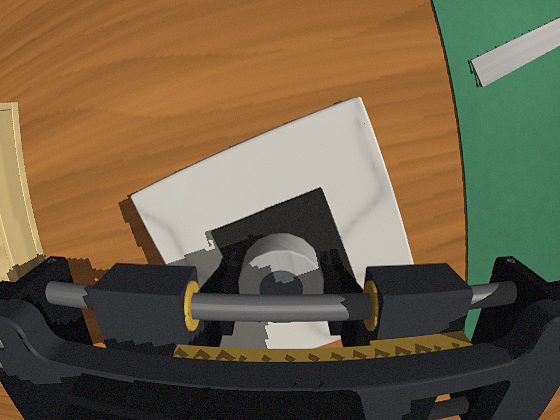

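The block (~282,275) hangs over the black pad inside the slab; fine-lowering it.

```bash
python3 -m handwheel '[[-0.002,0.001,0.005,0,0,0],[0,0,0.003,0,0,0],[0,0,0,0,0,0],[0,0,0,0,0,0],[0,0,0,0,0,0],[0,0,0,0,0,0]]'
python3 -c "
from h import *
st();go([.4755,-.316,.0278])"
```

```text
time: 30.72
position: [0.4758, -0.3157, 0.0296]
eef_rot: [3.12, -0.367, 0.0]
contact_force: [0.8, 0.5, -2.5]
opening: 0.0431
gripper_force: 30.0
t 30.7167 p [ 0.4758 -0.3157  0.0296] rv [ 3.12  -0.367  0.   ] R [[0.973, -0.232, 0.0], [-0.232, -0.973, -0.0], [0.0, 0.0, -1.0]] q [-0.302  0.504 -0.355  0.    -0.712  1.638] op 0.0431375326917149
[0.4755, -0.316, 0.0278] delta [-0.0002  0.0004  0.0018] rows 1 each [-0.0002  0.0004  0.0018]
```

```bash
python3 -m handwheel '[[0,0,0.0018,0,0,0],[0,0,0,0,0,0],[0,0,0,0,0,0],[0,0,0,0,0,0]]'
python3 -m handwheel '[[0,0,0,0,0,0],[0,0,0,0,0,0],[0,0,0,0,0,0],[0,0,0,0,0,0],[0,0,0,0,0,0],[0,0,0,0,0,0]]' 0.08
python3 -m handwheel '[[0,0,-0.015,0,0,0],[0,0,-0.03,0,0,0],[0,0,-0.035,0,0,0],[0,0,-0.03,0,0,0],[0,0,-0.015,0,0,0],[0,0,0,0,0,0],[0,0,0,0,0,0]]'
python3 -m handwheel '[[-0.02,-0.02,0,0,0,0.124],[-0.02,-0.02,0,0,0,0.124],[-0.02,-0.02,0,0,0,0.124],[-0.02,-0.02,0,0,0,0.124],[0,0,0,0,0,0.124],[0,0,0,0,0,0.124],[0,0,0,0,0,0.124],[0,0,0,0,0,0.124],[0,0,0,0,0,0.124],[0,0,0,0,0,0.124],[0,0,0,0,0,0.124],[0,0,0,0,0,0.124]]'
python3 -m handwheel '[[0,0,0,0,0,0],[0,0,0,0,0,0]]'
python3 -c "
from h import *
st()
for c in ['top','scene']:
  look(c,['bench_block','slab'],c+'2')
go([.3813,.297,.153],[.3813,.297,.0413])"
```

```text
time: 31.05
position: [0.4756, -0.3156, 0.0277]
eef_rot: [-3.12, 0.367, 0.0]
contact_force: [-0.1, -0.1, -2.9]
opening: 0.0429
gripper_force: 30.0
time: 31.55
position: [0.4758, -0.3157, 0.0279]
eef_rot: [3.12, -0.367, 0.001]
contact_force: [0.2, -0.1, 0.0]
opening: 0.0744
gripper_force: 0.0
time: 32.13
position: [0.4759, -0.3156, 0.1537]
eef_rot: [3.12, -0.368, 0.004]
contact_force: [-0.1, 0.5, 0.1]
opening: 0.0799
gripper_force: 0.0
time: 33.13
position: [0.4345, -0.2107, 0.151]
eef_rot: [2.038, -2.388, -0.005]
contact_force: [0.0, -0.6, -0.9]
opening: 0.0797
gripper_force: 0.0
time: 33.3
position: [0.4348, -0.2108, 0.1515]
eef_rot: [2.049, -2.379, -0.003]
contact_force: [0.8, 0.4, 0.8]
opening: 0.0801
gripper_force: 0.0
t 33.3 p [ 0.4348 -0.2108  0.1515] rv [ 2.049 -2.379 -0.003] R [[-0.148, -0.989, -0.003], [-0.989, 0.148, 0.001], [-0.0, 0.003, -1.0]] q [-0.114  0.215 -0.433 -0.    -0.926 -0.034] op 0.08010925427493833
top bench_block 0.49 [229. 127.] ztop 0.0964 rect [793.9 150.8] [99.6 37.3] 73.7
top slab 0.93 [436. 239.] ztop 0.024 rect [ 516.4 -314.4] [167.2  96.3] 83.8
scene bench_block 0.62 [196. 146.] ztop 0.0503 rect [ 476.  -312.8] [39.6 39.1] 61.0
scene slab 0.72 [195. 155.] ztop 0.0254 rect [ 474.8 -316.4] [151.9 152.6] 9.3
[0.3813, 0.297, 0.153] delta [-4.94e-01  1.30e-01 -3.00e-04] rows 13 each [-0.038  0.01  -0.   ]
[0.3813, 0.297, 0.0413] delta [ 0.     -0.      0.1117] rows 3 each [ 0.     -0.      0.0372]
```

```bash
python3 -m handwheel '[[-0.018,0.0047,0,0,0,0],[-0.034,0.0089,0,0,0,0],[-0.038,0.01,0,0,0,0],[-0.038,0.01,0,0,0,0],[-0.038,0.01,0,0,0,0],[-0.038,0.01,0,0,0,0],[-0.038,0.01,0,0,0,0],[-0.038,0.01,0,0,0,0],[-0.038,0.01,0,0,0,0],[-0.038,0.01,0,0,0,0],[-0.038,0.01,0,0,0,0],[-0.038,0.01,0,0,0,0]]'
python3 -m handwheel '[[-0.032,0.0084,0,0,0,0],[-0.02,0.0053,0,0,0,0],[-0.01,0.0027,0,0,0,0],[0,0,0,0,0,0],[0,0,0,0,0,0],[0,0,0,0,0,0]]'
python3 - <<'E'
from h import *
st()
look('top',['bench_block','slab'])
img,W=world('top'); save(img,'top3')
m=(np.abs(W[...,0]-.475)<.12)&(np.abs(W[...,1]+.316)<.12)
for lo,hi,n in [(.015,.03,'slab'),(.04,.06,'block')]:
    k=m&(W[...,2]>lo)&(W[...,2]<hi); rc=cv2.minAreaRect((W[k][:,:2]*1000).astype(np.float32)); print(n,k.sum(),W[k].mean(0).round(4),np.round(rc[0],1),np.round(rc[1],1))
v,u=np.where(m); s=img[v.min():v.max(),u.min():u.max()]
save(cv2.resize(s,None,fx=6,fy=6,interpolation=cv2.INTER_CUBIC)[:600,:800],'pad')
go([.3813,.297,.153],[.3813,.297,.0413])
E
```

```text
time: 34.6
position: [0.388, 0.2353, 0.1531]
eef_rot: [-2.048, 2.381, 0.0]
contact_force: [1.1, 0.3, -0.6]
opening: 0.0801
gripper_force: 0.0
time: 35.1
position: [0.3817, 0.2956, 0.1526]
eef_rot: [2.045, -2.384, 0.0]
contact_force: [0.4, 0.3, -0.8]
opening: 0.0798
gripper_force: 0.0
t 35.1 p [0.3817 0.2956 0.1526] rv [ 2.045 -2.384  0.   ] R [[-0.152, -0.988, -0.001], [-0.988, 0.152, -0.001], [0.001, 0.001, -1.0]] q [ 0.996  0.212 -0.433 -0.    -0.926 -1.149] op 0.07980033255336695
top slab 0.6 [409. 262.] ztop 0.0243 rect [ 474.3 -317.5] [149.5 150.7] 9.1
slab 3504 [ 0.4738 -0.3171  0.02  ] [ 474.3 -318.4] [150.  151.2]
block 280 [ 0.4743 -0.3144  0.0473] [ 474.3 -314.9] [42.6 40.2]
[0.3813, 0.297, 0.153] delta [-0.0009  0.0008 -0.0001] rows 1 each [-0.0009  0.0008 -0.0001]
[0.3813, 0.297, 0.0413] delta [ 0.     -0.      0.1117] rows 3 each [ 0.     -0.      0.0372]
```

View pics/pad.png

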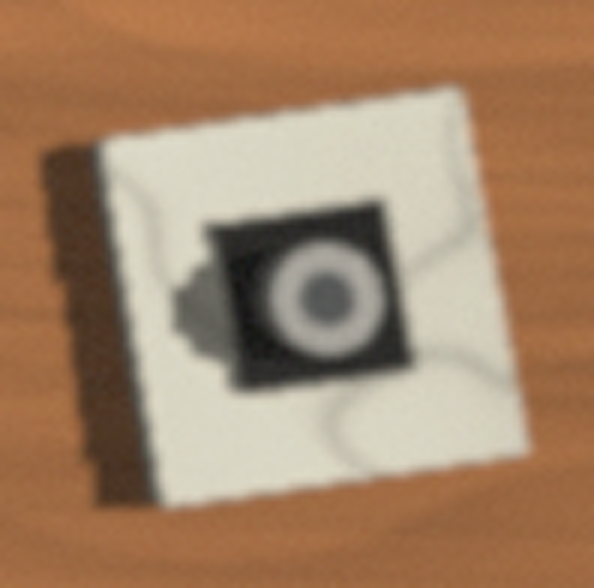

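The block stands whole on the pad, about 3 mm off its centre, which is fine. Now the jar goes back.

```bash
python3 -m handwheel '[[-0.001,0,0.02,0,0,0],[0,0,0.035,0,0,0],[0,0,0.03,0,0,0],[0,0,0.016,0,0,0],[0,0,0.008,0,0,0],[0,0,0,0,0,0],[0,0,0,0,0,0],[0,0,0,0,0,0],[0,0,0,0,0,0],[0,0,0,0,0,0]]'
python3 -m handwheel '[[0,0,0,0,0,0],[0,0,0,0,0,0],[0,0,0,0,0,0],[0,0,0,0,0,0],[0,0,0,0,0,0],[0,0,0,0,0,0],[0,0,0,0,0,0],[0,0,0,0,0,0]]' 0.04 25
python3 -c "
from h import *
st()"
python3 -m handwheel '[[0,0,-0.015,0,0,0],[0,0,-0.03,0,0,0],[0,0,-0.025,0,0,0],[0,0,-0.012,0,0,0],[0,0,0,0,0,0],[0,0,0,0,0,0],[0,0,0,0,0,0]]'
python3 -c "
from h import *
go([.5313,-.078,.125],[.5313,-.078,.0445])"
```

```text
time: 36.13
position: [0.3824, 0.2987, 0.0449]
eef_rot: [-2.045, 2.381, 0.001]
contact_force: [0.1, 0.4, 0.6]
opening: 0.0803
gripper_force: 0.0
time: 36.8
position: [0.3818, 0.298, 0.0438]
eef_rot: [2.047, -2.383, -0.0]
contact_force: [-1.4, 0.3, 1.6]
opening: 0.0553
gripper_force: 25.0
t 36.8 p [0.3818 0.298  0.0438] rv [ 2.047 -2.383 -0.   ] R [[-0.151, -0.989, -0.0], [-0.989, 0.151, -0.0], [0.0, 0.0, -1.0]] q [ 0.999  0.369 -0.557 -0.    -0.645 -1.15 ] op 0.05526079925774893
time: 37.38
position: [0.3811, 0.2969, 0.1241]
eef_rot: [2.044, -2.382, 0.0]
contact_force: [-0.3, 0.7, -2.1]
opening: 0.0551
gripper_force: 25.0
[0.5313, -0.078, 0.125] delta [ 3.478e-01 -2.054e-01 -3.000e-04] rows 11 each [ 0.0316 -0.0187 -0.    ]
[0.5313, -0.078, 0.0445] delta [-0.0002 -0.0002  0.0805] rows 3 each [-0.0001 -0.0001  0.0268]
```

```bash
python3 -m handwheel '[[0.014,-0.0082,0,0,0,0],[0.028,-0.0163,0,0,0,0],[0.034,-0.02,0,0,0,0],[0.034,-0.02,0,0,0,0],[0.034,-0.02,0,0,0,0],[0.034,-0.02,0,0,0,0],[0.034,-0.02,0,0,0,0],[0.034,-0.02,0,0,0,0],[0.034,-0.02,0,0,0,0],[0.032,-0.0188,0,0,0,0],[0.023,-0.0137,0,0,0,0],[0.0115,-0.0068,0,0,0,0]]'
python3 -m handwheel '[[0,0,0,0,0,0],[0,0,0,0,0,0],[0,0,0,0,0,0],[0,0,0.015,0,0,0],[0,0,0.022,0,0,0],[0,0,0.018,0,0,0],[0,0,0.01,0,0,0],[0,0,0.005,0,0,0],[0,0,0,0,0,0],[0,0,0,0,0,0],[0,0,0,0,0,0],[0,0,0,0,0,0]]'
python3 -c "
from h import *
st();go([.5325,-.077,.0475])"
```

```text
time: 38.38
position: [0.5308, -0.0785, 0.1234]
eef_rot: [2.04, -2.384, -0.003]
contact_force: [0.3, -0.2, -3.2]
opening: 0.0554
gripper_force: 25.0
time: 39.38
position: [0.5319, -0.0751, 0.0568]
eef_rot: [-2.046, 2.382, -0.002]
contact_force: [0.9, 0.2, -2.4]
opening: 0.0553
gripper_force: 25.0
t 39.3833 p [ 0.5319 -0.0751  0.0568] rv [-2.046e+00  2.382e+00 -2.000e-03] R [[-0.151, -0.989, 0.002], [-0.989, 0.151, 0.0], [-0.001, -0.002, -1.0]] q [ 0.162  0.419 -0.419  0.    -0.731 -0.313] op 0.055290721181500205
[0.5325, -0.077, 0.0475] delta [ 0.0018 -0.0009  0.0093] rows 1 each [ 0.0018 -0.0009  0.0093]
```

```bash
python3 -m handwheel '[[0.0015,-0.0015,0.004,0,0,0],[0,0,0.0032,0,0,0],[0,0,0,0,0,0],[0,0,0,0,0,0],[0,0,0,0,0,0],[0,0,0,0,0,0]]'
python3 -c "
from h import *
st();go([.5325,-.077,.047])"
```

```text
time: 39.88
position: [0.5324, -0.077, 0.0486]
eef_rot: [-2.047, 2.383, -0.0]
contact_force: [-0.4, -0.1, -2.9]
opening: 0.0554
gripper_force: 25.0
t 39.8833 p [ 0.5324 -0.077   0.0486] rv [-2.047  2.383 -0.   ] R [[-0.151, -0.989, 0.0], [-0.989, 0.151, -0.0], [0.0, -0.0, -1.0]] q [ 0.158  0.433 -0.423  0.    -0.715 -0.31 ] op 0.05537872733019612
[0.5325, -0.077, 0.047] delta [-0.0001 -0.0001  0.0016] rows 1 each [-0.0001 -0.0001  0.0016]
```

```bash
python3 -m handwheel '[[0,0,0.0015,0,0,0],[0,0,0,0,0,0],[0,0,0,0,0,0],[0,0,0,0,0,0]]'
python3 -m handwheel '[[0,0,0,0,0,0],[0,0,0,0,0,0],[0,0,0,0,0,0],[0,0,0,0,0,0],[0,0,0,0,0,0]]' 0.08
python3 -m handwheel '[[0,0,-0.02,0,0,0],[0,0,-0.035,0,0,0],[0,0,-0.035,0,0,0],[0,0,-0.015,0,0,0],[0,0,0,0,0,0],[0,0,0,0,0,0]]'
python3 -c "
from h import *
st();go([.5713,.2848,.152],[.5713,.2848,.0737])"
```

```text
time: 40.22
position: [0.5327, -0.077, 0.0478]
eef_rot: [-2.047, 2.383, -0.001]
contact_force: [-2.3, 0.2, 4.6]
opening: 0.0549
gripper_force: 25.0
time: 40.63
position: [0.5323, -0.077, 0.0469]
eef_rot: [2.047, -2.383, -0.0]
contact_force: [-1.2, 0.3, -0.5]
opening: 0.0772
gripper_force: 0.0
time: 41.13
position: [0.5326, -0.0769, 0.1527]
eef_rot: [-2.045, 2.382, -0.001]
contact_force: [-0.7, 0.4, -0.4]
opening: 0.08
gripper_force: 0.0
t 41.1333 p [ 0.5326 -0.0769  0.1527] rv [-2.045e+00  2.382e+00 -1.000e-03] R [[-0.151, -0.988, 0.002], [-0.988, 0.151, 0.001], [-0.001, -0.002, -1.0]] q [ 0.158  0.3   -0.308 -0.    -0.961 -0.31 ] op 0.08004541260882748
[0.5713, 0.2848, 0.152] delta [-0.3634  0.0165  0.0011] rows 10 each [-0.0363  0.0016  0.0001]
[0.5713, 0.2848, 0.0737] delta [0.0001 0.0002 0.0783] rows 2 each [0.     0.0001 0.0391]
```

Released; back to the bottle.

```bash
python3 -m handwheel '[[-0.016,0.0007,0,0,0,0],[-0.032,0.0014,0,0,0,0],[-0.039,0.0018,0,0,0,0],[-0.039,0.0018,0,0,0,0],[-0.039,0.0018,0,0,0,0],[-0.039,0.0018,0,0,0,0],[-0.039,0.0018,0,0,0,0],[-0.039,0.0018,0,0,0,0],[-0.036,0.0016,0,0,0,0],[-0.028,0.0013,0,0,0,0],[-0.0174,0.0008,0,0,0,0],[0,0,0,0,0,0]]' 0.06
python3 -m handwheel '[[0,0,0,0,0,0],[0,0,0,0,0,0],[0,0,0.02,0,0,0],[0,0,0.03,0,0,0],[0,0,0.02,0,0,0],[0,0,0.008,0,0,0],[0,0,0,0,0,0],[0,0,0,0,0,0],[0,0,0,0,0,0],[0,0,0,0,0,0]]'
python3 -c "
from h import *
st();look('top',['jar']);go([.5713,.2848,.0737])"
```

```text
time: 42.13
position: [0.5703, 0.2874, 0.1496]
eef_rot: [2.049, -2.378, -0.0]
contact_force: [-0.0, -0.7, 0.2]
opening: 0.06
gripper_force: 0.0
time: 42.97
position: [0.5718, 0.2851, 0.076]
eef_rot: [-2.044, 2.381, -0.0]
contact_force: [0.3, -0.3, -0.1]
opening: 0.0603
gripper_force: 0.0
t 42.9667 p [0.5718 0.2851 0.076 ] rv [-2.044  2.381 -0.   ] R [[-0.151, -0.988, 0.003], [-0.988, 0.151, 0.002], [-0.002, -0.002, -1.0]] q [ 0.715  0.536 -0.14   0.    -0.891 -0.868] op 0.06025149037230815
top jar 0.68 [321. 234.] ztop 0.0952 rect [532.3 -78.8] [50.4 50.5] 0.8
[0.5713, 0.2848, 0.0737] delta [0.0004 0.0001 0.0018] rows 1 each [0.0004 0.0001 0.0018]
```

```bash
python3 -m handwheel '[[0,0,0,0,0,0],[0,0,0,0,0,0],[0,0,0,0,0,0],[0,0,0,0,0,0],[0,0,0,0,0,0],[0,0,0,0,0,0],[0,0,0,0,0,0],[0,0,0,0,0,0],[0,0,0,0,0,0]]' 0.01 15
python3 -m handwheel '[[0,0,-0.015,0,0,0],[0,0,-0.028,0,0,0],[0,0,-0.022,0,0,0],[0,0,-0.01,0,0,0],[0,0,0,0,0,0],[0,0,0,0,0,0]]'
python3 -c "
from h import *
go([.551,.0155,.148],[.551,.0155,.0775])"
```

```text
time: 43.82
position: [0.5708, 0.2847, 0.074]
eef_rot: [2.047, -2.383, -0.0]
contact_force: [-0.5, 0.0, -0.8]
opening: 0.0275
gripper_force: 15.0
time: 44.32
position: [0.5703, 0.2846, 0.1485]
eef_rot: [2.046, -2.384, -0.001]
contact_force: [-0.8, -0.5, -2.2]
opening: 0.0272
gripper_force: 15.0
[0.551, 0.0155, 0.148] delta [ 0.2689 -0.0217  0.0004] rows 7 each [ 0.0384 -0.0031  0.0001]
[0.551, 0.0155, 0.0775] delta [ 0.     -0.0001  0.0705] rows 2 each [ 0.     -0.      0.0352]
```

```bash
python3 -m handwheel '[[0.012,-0.001,0,0,0,0],[0.024,-0.0019,0,0,0,0],[0.033,-0.0027,0,0,0,0],[0.036,-0.0029,0,0,0,0],[0.036,-0.0029,0,0,0,0],[0.036,-0.0029,0,0,0,0],[0.036,-0.0029,0,0,0,0],[0.028,-0.0023,0,0,0,0],[0.018,-0.0014,0,0,0,0],[0.01,-0.0008,0,0,0,0],[0,0,0,0,0,0],[0,0,0,0,0,0]]'
python3 -m handwheel '[[0,0,0,0,0,0],[0,0,0.015,0,0,0],[0,0,0.023,0,0,0],[0,0,0.017,0,0,0],[0,0,0.008,0,0,0],[0,0,0.003,0,0,0],[0,0,0,0,0,0],[0,0,0,0,0,0],[0,0,0,0,0,0],[0,0,0,0,0,0]]'
python3 -c "
from h import *
st();go([.551,.0155,.078])"
```

```text
time: 45.32
position: [0.5511, 0.0152, 0.1482]
eef_rot: [2.045, -2.383, -0.001]
contact_force: [0.5, -0.1, -1.6]
opening: 0.0271
gripper_force: 15.0
time: 46.15
position: [0.5524, 0.0158, 0.0841]
eef_rot: [-2.046, 2.382, -0.002]
contact_force: [-0.3, 0.1, -0.2]
opening: 0.0274
gripper_force: 15.0
t 46.15 p [0.5524 0.0158 0.0841] rv [-2.046e+00  2.382e+00 -2.000e-03] R [[-0.151, -0.989, 0.002], [-0.989, 0.151, 0.001], [-0.001, -0.002, -1.0]] q [ 0.322  0.403 -0.354  0.    -0.812 -0.474] op 0.027434459962038152
[0.551, 0.0155, 0.078] delta [0.0005 0.0013 0.0061] rows 1 each [0.0005 0.0013 0.0061]
```

```bash
python3 -m handwheel '[[0,0,0.0025,0,0,0],[0,0,0.0025,0,0,0],[0,0,0,0,0,0],[0,0,0,0,0,0],[0,0,0,0,0,0],[0,0,0,0,0,0]]'
```

```text
time: 46.65
position: [0.5515, 0.0155, 0.078]
eef_rot: [2.046, -2.383, -0.0]
contact_force: [0.1, 0.5, -0.7]
opening: 0.0275
gripper_force: 15.0
```

```bash
python3 -m handwheel '[[0,0,0,0,0,0],[0,0,0,0,0,0],[0,0,0,0,0,0],[0,0,0,0,0,0],[0,0,0,0,0,0]]' 0.06
python3 -m handwheel '[[0,0,-0.02,0,0,0],[0,0,-0.03,0,0,0],[0,0,-0.02,0,0,0],[0,0,-0.005,0,0,0],[0,0,0,0,0,0],[0,0,0,0,0,0]]'
python3 -c "
from h import *
st();go([.4776,.2911,.152],[.4776,.2911,.0408])"
```

```text
time: 47.07
position: [0.5517, 0.0155, 0.0782]
eef_rot: [-2.047, 2.383, -0.0]
contact_force: [0.9, -0.1, 0.3]
opening: 0.0527
gripper_force: 0.0
time: 47.57
position: [0.5511, 0.0155, 0.1525]
eef_rot: [2.046, -2.384, -0.001]
contact_force: [-0.1, 0.4, 0.2]
opening: 0.0602
gripper_force: 0.0
t 47.5667 p [0.5511 0.0155 0.1525] rv [ 2.046e+00 -2.384e+00 -1.000e-03] R [[-0.152, -0.988, -0.001], [-0.988, 0.152, 0.0], [-0.0, 0.001, -1.0]] q [ 0.322  0.323 -0.275 -0.001 -0.974 -0.474] op 0.06018672440275045
[0.4776, 0.2911, 0.152] delta [-0.2613  0.1144  0.0007] rows 8 each [-0.0327  0.0143  0.0001]
[0.4776, 0.2911, 0.0408] delta [ 0.000e+00 -1.000e-04  1.112e-01] rows 3 each [ 0.     -0.      0.0371]
```

```bash
python3 -m handwheel '[[-0.015,0.0066,0,0,0,0],[-0.03,0.0131,0,0,0,0],[-0.036,0.0158,0,0,0,0],[-0.036,0.0158,0,0,0,0],[-0.036,0.0158,0,0,0,0],[-0.036,0.0158,0,0,0,0],[-0.034,0.0149,0,0,0,0],[-0.026,0.0113,0,0,0,0],[-0.0123,0.0053,0,0,0,0],[0,0,0,0,0,0],[0,0,0,0,0,0],[0,0,0,0,0,0]]' 0.08
python3 -m handwheel '[[0,0,0.02,0,0,0],[0,0,0.035,0,0,0],[0,0,0.03,0,0,0],[0,0,0.018,0,0,0],[0,0,0.008,0,0,0],[0,0,0,0,0,0],[0,0,0,0,0,0],[0,0,0,0,0,0],[0,0,0,0,0,0],[0,0,0,0,0,0],[0,0,0,0,0,0]]'
python3 -m handwheel '[[0,0,0,0,0,0],[0,0,0,0,0,0],[0,0,0,0,0,0],[0,0,0,0,0,0],[0,0,0,0,0,0],[0,0,0,0,0,0],[0,0,0,0,0,0],[0,0,0,0,0,0]]' 0.03 25
python3 -m handwheel '[[0,0,-0.015,0,0,0],[0,0,-0.03,0,0,0],[0,0,-0.025,0,0,0],[0,0,-0.01,0,0,0],[0,0,0,0,0,0],[0,0,0,0,0,0],[0,0,0,0,0,0]]'
python3 -c "
from h import *
st();look('top',['bottle','jar']);go([.5707,.1003,.12],[.5707,.1003,.0445])"
```

```text
time: 48.57
position: [0.4777, 0.2899, 0.152]
eef_rot: [2.044, -2.382, 0.0]
contact_force: [0.3, -0.1, -0.8]
opening: 0.0801
gripper_force: 0.0
time: 49.48
position: [0.4784, 0.2915, 0.043]
eef_rot: [-2.046, 2.382, 0.0]
contact_force: [0.2, 0.3, -0.2]
opening: 0.0801
gripper_force: 0.0
time: 50.15
position: [0.4779, 0.2911, 0.042]
eef_rot: [2.047, -2.383, -0.0]
contact_force: [-1.3, -0.1, 1.2]
opening: 0.0531
gripper_force: 25.0
time: 50.73
position: [0.4769, 0.2901, 0.1201]
eef_rot: [2.043, -2.381, -0.0]
contact_force: [-0.3, 0.2, -2.4]
opening: 0.0532
gripper_force: 25.0
t 50.7333 p [0.4769 0.2901 0.1201] rv [ 2.043 -2.381 -0.   ] R [[-0.152, -0.988, -0.003], [-0.988, 0.152, -0.002], [0.003, 0.003, -1.0]] q [ 0.837  0.37  -0.295 -0.001 -0.909 -0.988] op 0.05320128398437759
top bottle 0.83 [286. 223.] ztop 0.1091 rect [551.9  13.9] [25.  24.9] 0.8
top jar 0.66 [321. 234.] ztop 0.0952 rect [532.3 -78.8] [50.5 50.5] 0.6
[0.5707, 0.1003, 0.12] delta [ 0.1738 -0.1211  0.0005] rows 6 each [ 0.029  -0.0202  0.0001]
[0.5707, 0.1003, 0.0445] delta [-0.0002 -0.0002  0.0755] rows 2 each [-0.0001 -0.0001  0.0377]
```

```bash
python3 -m handwheel '[[0.01,-0.007,0,0,0,0],[0.02,-0.014,0,0,0,0],[0.028,-0.0195,0,0,0,0],[0.028,-0.0195,0,0,0,0],[0.028,-0.0195,0,0,0,0],[0.028,-0.0195,0,0,0,0],[0.02,-0.0139,0,0,0,0],[0.0118,-0.008,0,0,0,0],[0,0,0,0,0,0],[0,0,0,0,0,0],[0,0,0,0,0,0],[0,0,0,0,0,0]]'
python3 -m handwheel '[[0,0,0.015,0,0,0],[0,0,0.025,0,0,0],[0,0,0.018,0,0,0],[0,0,0.008,0,0,0],[0,0,0,0,0,0],[0,0,0,0,0,0],[0,0,0,0,0,0],[0,0,0,0,0,0],[0,0,0,0,0,0]]'
python3 -c "
from h import *
st();go([.570,.0998,.046])"
```

```text
time: 51.88
position: [0.5709, 0.1016, 0.1218]
eef_rot: [2.048, -2.382, -0.0]
contact_force: [0.8, -0.4, -2.0]
opening: 0.0529
gripper_force: 25.0
time: 52.63
position: [0.572, 0.1014, 0.0573]
eef_rot: [-2.046, 2.381, -0.001]
contact_force: [0.9, 0.1, -2.4]
opening: 0.0535
gripper_force: 25.0
t 52.6333 p [0.572  0.1014 0.0573] rv [-2.046e+00  2.381e+00 -1.000e-03] R [[-0.151, -0.989, 0.002], [-0.989, 0.151, 0.001], [-0.001, -0.002, -1.0]] q [ 0.454  0.478 -0.309  0.    -0.782 -0.606] op 0.053472138301356914
[0.57, 0.0998, 0.046] delta [0.0019 0.0017 0.0113] rows 1 each [0.0019 0.0017 0.0113]
```

```bash
python3 -m handwheel '[[0.001,0.001,0.005,0,0,0],[0,0,0.0045,0,0,0],[0,0,0,0,0,0],[0,0,0,0,0,0],[0,0,0,0,0,0],[0,0,0,0,0,0]]'
```

```text
time: 53.13
position: [0.57, 0.1001, 0.0464]
eef_rot: [2.046, -2.383, -0.0]
contact_force: [-0.7, -0.6, -0.9]
opening: 0.0529
gripper_force: 25.0
```

Release, rise, retreat toward the robot's left, and check.

```bash
python3 -m handwheel '[[0,0,0.0005,0,0,0],[0,0,0,0,0,0],[0,0,0,0,0,0]]'
python3 -m handwheel '[[0,0,0,0,0,0],[0,0,0,0,0,0],[0,0,0,0,0,0],[0,0,0,0,0,0],[0,0,0,0,0,0]]' 0.08
python3 -m handwheel '[[0,0,-0.02,0,0,0],[0,0,-0.035,0,0,0],[0,0,-0.04,0,0,0],[0,0,-0.035,0,0,0],[-0.035,0.01,-0.02,0,0,0],[-0.035,0.01,0,0,0,0],[-0.035,0.01,0,0,0,0],[-0.035,0.01,0,0,0,0],[-0.035,0.01,0,0,0,0],[-0.02,0.005,0,0,0,0],[0,0,0,0,0,0],[0,0,0,0,0,0]]'
python3 -m handwheel '[[0,0,0,0,0,0],[0,0,0,0,0,0],[0,0,0,0,0,0],[0,0,0,0,0,0],[0,0,0,0,0,0],[0,0,0,0,0,0]]'
python3 -c "
from h import *
st()
for c in ['top','scene']: look(c,['jar','tin','bottle','bench_block','slab','phone','mallet','tool_block'],c+'4')
"
```

```text
time: 53.38
position: [0.5701, 0.1002, 0.046]
eef_rot: [2.047, -2.383, -0.0]
contact_force: [0.6, 0.0, -2.7]
opening: 0.0531
gripper_force: 25.0
time: 53.8
position: [0.5703, 0.1003, 0.0463]
eef_rot: [-2.046, 2.383, -0.0]
contact_force: [-0.2, 0.0, -0.5]
opening: 0.0765
gripper_force: 0.0
time: 54.8
position: [0.5448, 0.3023, 0.1957]
eef_rot: [2.049, -2.381, 0.0]
contact_force: [-0.5, -0.7, -0.5]
opening: 0.0801
gripper_force: 0.0
time: 55.3
position: [0.5454, 0.3008, 0.1962]
eef_rot: [-2.046, 2.384, -0.0]
contact_force: [0.1, -0.0, -0.1]
opening: 0.0801
gripper_force: 0.0
t 55.3 p [0.5454 0.3008 0.1962] rv [-2.046  2.384 -0.   ] R [[-0.152, -0.988, 0.0], [-0.988, 0.152, 0.0], [-0.0, -0.0, -1.0]] q [ 0.763  0.399 -0.037  0.    -1.134 -0.916] op 0.08006297283698666
top jar 0.64 [323. 234.] ztop 0.095 rect [532.3 -78.8] [50.5 50.5] 0.2
top tin 0.94 [246. 216.] ztop 0.1003 rect [569.4 100.5] [53.9 52.7] 82.0
top bottle 0.64 [287. 223.] ztop 0.1096 rect [552.  14.] [25.1 25. ] 0.9
top bench_block 0.68 [420. 257.] ztop 0.0499 rect [ 474.2 -314.9] [40.2 42.5] 1.2
top slab 0.8 [410. 263.] ztop 0.0244 rect [ 474.3 -317.8] [149.5 150.2] 9.3
top mallet 0.72 [345. 137.] ztop 0.0449 rect [ 777.6 -124.4] [32.8 83.6] 86.1
scene jar 0.8 [259. 172.] ztop 0.0947 rect [533.2 -77.7] [52.7 53.4] 59.5
scene tin 0.98 [330. 195.] ztop 0.0998 rect [570.4 102. ] [54.4 55.5] 82.9
scene bottle 0.69 [293. 184.] ztop 0.109 rect [552.2  15.8] [28.  24.7] 25.8
scene bench_block 0.78 [196. 150.] ztop 0.0506 rect [ 475.8 -312.5] [41.7 42.1] 22.6
scene slab 0.59 [196. 157.] ztop 0.0253 rect [ 474.8 -315.8] [151.8 151.5] 9.4
scene phone 0.67 [316. 167.] ztop 0.0119 rect [375.9 -16.5] [ 73.9 142. ] 2.4
scene mallet 0.86 [168. 227.] ztop 0.0457 rect [ 778.7 -121.8] [32.2 86.9] 86.0
scene tool_block 0.69 [306. 285.] ztop 0.1017 rect [795.8 152.6] [104.1  38.1] 72.9
```

View pics/scene4.png

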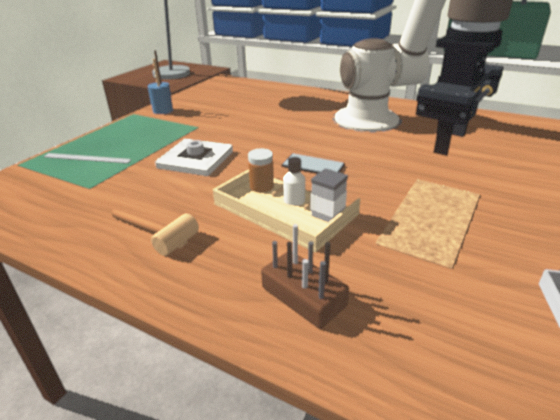

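The jar (259,172), bottle (293,184) and tin (330,195) are upright in their own stalls, within about 2 mm of where they started. The block sits on the pad (196,148), the mat is empty and the robot touches nothing.

```bash
python3 -c "
from rig import manip
print(manip.hand_in())"
```

```text
the job is handed in; nothing more can be done
None
```

The job is handed in at about 55 s of the 144 s: the block is on the rubber pad about 3 mm off its centre, and the jar, tin and bottle are upright in their own stalls, each within about 2 mm of its start; the tool block, mallet and phone were left alone.

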